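# Tuck the specimen carrier under the reader's hold-down flap

### The arm

A 6-joint arm with a two-finger parallel gripper is mounted at the origin on a cart in front of the work surface, level with it; the furniture and walls round the work are solid. World frame = base frame: x ahead of the robot, y to its left, z up, the work surface at z = 0. Lengths are in mm, angles in rad, forces in N, time in s.
With the tool pointing down it reaches from about 275 to 750 mm from the base axis. Payload 10.2 kg.
Tool frame: the origin (TCP) lies midway between the tips of the shut fingers; the grasp point (between the pads) lies 19 mm behind it; z points along the fingers, y is the direction in which the jaws open and shut (so a half turn about z gives the same grasp; the last joint's range is limited). The gripper opens to 85 mm and grips with 20 to 120 N. Pads are 22 mm wide; open, the fingers measure 114 mm over their backs; the gripper's body (76 mm by 85 mm) begins 54 mm behind the grasp point. The pads swing forward as they close: fully open they stand 13 mm farther back than shut.
Start: joints at [0.909, 0.313, 1.498, -0, 1.331, -0.223], TCP at [223.061, 475.263, 231.294] pointing down, gripper open.
Joint ranges: [-2.94, 2.94], [-0.97, 2.17], [0.19, 2.56], [-1.23, 4.37], [0.02, 3.11], [-2.88, 2.88]. Speed limits (rad/s): [2.39, 2.39, 3.01, 3.14, 3.14, 3.14].

### API

Orientations are given as a unit quaternion [w, x, y, z].
In Python, from rig import sense, optics, ctrl gives the robot as it stands.
- The arm moves only by the tool play_rows, never from a script. Its argument "plan" is a list of rows, each a list of 7 numbers: the shift along the world's x, y, z in mm, then the turn, a rotation vector about the world's x, y, z in rad, then the opening, from -1 (shut) to 1 (fully open), so that 0 is half open. A call has 1 to 5 rows; each row shifts and turns the pose as measured when the row begins; what a row does not reach is not made up. A row lasts 1/12 s, in which the tool goes at most 41.7 mm and 7.16 degrees, less where a joint would pass 70% of its speed; a pose out of reach is approached as far as the arm can. A call is refused whole if a number of a shift passes 41.7 or a number of a turn 0.125, either way. A call with a gripper value outside its range is refused whole. The fingers move at their own pace and stop on an object; "grip_force" is the grip in N (left out, the last holds). Time passes only in rows, so rows that do not move let the fingers close. It gives the time, the measured TCP pose, the force and the opening at its end, in the units of the state.
- sense(): the state, without advancing time (a new reading comes with each control period).
- optics.capture(name): name is "scene" or "side" or "wrist"; returns a dict with "img" (480x640x3 uint8, blue, green, red), "fx", "fy", "cx", "cy" (pixels), "world_to_cam" (4x4, takes a point from world to camera coordinates). Camera axes: x right, y up, looking along -z (the intrinsics and any distortion apply to the point x, -y, -z); pixel columns grow to the right and rows downward; lengths in mm; the calibration is good to about 2 mm. A picture is of the moment at which its call begins. There is no depth.
- ctrl.finish_job(): hands the job in, once; it reports no verdict.
The state is a dict: "time_s": time; "joints": joint angles; "dq": joint speeds; "tau": joint torques, N m; "eef_pos": TCP position; "ee_rot": TCP orientation; "force": force on the tool from outside, world axes, zero at the start; "wrist_torque": the same for the moment, N m; "grip_width": opening from 0.0 (shut) to 1.0 (fully open).
Only numpy, scipy, OpenCV 4.12 (cv2) and the standard library are available. Lean on these libraries where they do the work, as an engineer would, in place of code of your own. Each camera call takes 0.05 s, during which the arm holds its last target. There are 200 camera calls.

### The job

Raise the reader's stiff blue hood by its front tongue to about 70 degrees from closed, where it stays by itself. Then take the metal specimen carrier by its black handle, lay it on the reader's grey deck between the guide lines and slide its front edge (the end farther from the handle) about 2 cm under the orange hold-down flap, without lifting the flap. Finish while still gripping the handle and pressing the carrier firmly flat on the deck, as for a reading; do not let go, and leave the brown bottle, the tape roll and the timer where they stand.

Things in the scene. Friction and masses are not known exactly. Their poses are not given: they have to be found in the camera images.
- reader: bench reader fixed to the worktop, white housing 250 x 170 mm (x, y); origin at the centre of its underside, x points from its front (robot side) to its back, z up. Its flat grey deck is 35 mm above the worktop, from x = -120 mm to the back, 130 mm wide (y); two thin black guide lines at y = +-33 mm. A stop bar 6 mm high stands on the deck under the flap, its front face at x = +25 mm; the flap hangs between two cheeks 16 mm high at x = +45, y = +-54 mm
- flap_lip (a point): point on the deck straight below the middle of the front (free) edge of the orange hold-down flap, at x = -10, z = 35 mm in the reader's frame, with the reader's axes. The flap is 55 mm long (x) and 92 mm wide (y), 3 mm thick; at rest its underside is level, 8 mm above the deck. It is light, is sprung shut and lifts at a touch
- hold_flap (a joint): lift of the orange flap about its rear edge (at x = +45 mm of the reader), rad; 0 = lying at rest, positive = front edge lifted
- hood (a joint): opening of the blue hood, rad; 0 = closed (level, over the flap), positive = front raised; range 0 to 1.9; 70 degrees = 1.22. A stiff friction hinge (about 0.3 N m) holds it at any angle
- hood_hinge (a point): middle of the hood's hinge line, which runs along the reader's y axis, at x = +100, z = 65 mm of the reader; with the reader's axes
- hood_tongue (a point): centre of the grip of the hood's black tongue, 145 mm from the hinge line; it moves and turns with the hood (x along the hood towards the hinge, y along the hinge line). The tongue is 14 mm wide (y) and 10 mm thick and stands out 36 mm from the hood's front edge (the hood panel is 120 mm wide and 6 mm thick; its front edge lies 120 mm from the hinge line)
- carrier_handle (a point): gripping point of the loose specimen carrier, in the middle of its upright black handle, 27 mm above the carrier's underside. Axes: x towards the carrier's front edge, z up. The handle is 30 mm long (x), 12 mm wide (y, grip it across this) and its top is 40 mm above the carrier's underside. The carrier's plate is aluminium, 120 x 60 x 4 mm (x, y, z), with a glass slide window before the handle; weight about 120 g; it lies on the worktop
- carrier_edge (a point): middle of the carrier's front edge, at its underside; 90 mm ahead (x) of and 27 mm below the handle's gripping point; same axes
- amber_bottle: loose brown bottle with a black cap, 62 mm across, 138 mm high; origin under its centre; leave it alone
- tape_roll: loose roll of tape lying flat, 100 mm across, 25 mm high; origin under its centre; leave it alone
- timer: loose white timer with buttons, 60 x 66 x 20 mm; origin under its centre; leave it alone
- carrier: the same carrier as a whole; origin at the centre of its underside, axes as the handle's
Not all that is in view belongs to the job. Of the things that look like the carrier, take the one that is farthest from the robot's base at the start.

How it is judged (in metres and radians):
On the way, in this order (a step that is already met when the one before it is completed fails the run):
1. the hood is raised to about 70 degrees (60 to 80) (value of joint hood between 1.047 and 1.396 rad), for 0.3 s.
2. the carrier's front edge is at least 12 mm under the flap (x of carrier_edge in the frame of reader above 0.002 m and y of carrier_edge in the frame of reader between -0.03 and 0.03 m and z of carrier_edge in the frame of reader between 0.03 and 0.043 m), for 0.1 s.
At the end, for the whole second after the job is handed in: Hood at 60 to 80 degrees; carrier flat on the deck (2 degrees, 2.5 mm), front edge 12 mm or more under the flap, within 15 mm of the middle and 8.5 degrees of straight; flap at rest (under 0.05 rad); fingers still grip the carrier and it presses on the deck with over 4 N, at rest (all of step 1 and x of carrier_edge in the frame of reader above 0.002 m and y of carrier_edge in the frame of reader between -0.015 and 0.015 m and z of carrier_edge in the frame of reader between 0.032 and 0.0375 m and angle between the x axis of carrier_edge and the x axis of reader, either way round below 0.15 rad and angle between carrier_edge's own z axis and vertical below 0.035 rad and value of joint hold_flap below 0.05 rad and contact force between carrier and reader above 4 N and contact force between the fingers and carrier above 3 N and linear speed of carrier below 0.01 m/s); the arm keeps its last pose, push and grip.
It fails at once if the hold-down flap is lifted (more than 0.12 rad, 6 mm at its front edge) (value of joint hold_flap above 0.12 rad).
It fails at once if the brown bottle, the tape roll or the timer is pushed more than 30 mm (distance of any of amber_bottle, tape_roll, timer from where it was at the start of the episode above 0.03 m).
It also fails if it takes over 61 s, if anything falls off the work surface, if the arm or the gripper's body presses on something with over 40 N, if the wrist force passes 120 N, or if a joint passes its speed limit or range.

## Working session

There is one attempt and no reset: what is moved stays moved. The work goes in short steps, Python scripts to look and compute and a tool call to move; the robot and the scene stay as the last step left them, time stands still between calls to the robot, and variables do not carry over. Pictures are saved under pics/ and viewed, about 8 in all and at most 12, crops included, and the job is handed in when it is done.

Besides the shell and the picture viewer there is one more tool, called after ">>>" as a command line: name --pt "numbers of a row" for each row, then --argument value for the rest. play_rows: Moves the arm, as the interface text tells. Its arguments: {"type":"object","properties":{"plan":{"type":"array"},"grip_force":{"type":"number"}},"required":["plan"]}

```bash
mkdir -p pics; ls
cat > h.py <<'E'
import numpy as np, cv2, json
from rig import sense, optics, ctrl
def cap(n,fn=None):
    c=optics.capture(n)
    if fn: cv2.imwrite('pics/'+fn,c['img'])
    return c
def ray(c,u,v):
    M=np.array(c['world_to_cam']);R=M[:3,:3];t=M[:3,3]
    d=np.array([(u-c['cx'])/c['fx'],-(v-c['cy'])/c['fy'],-1.])
    return -R.T@t, R.T@d
def onz(c,u,v,z):
    o,d=ray(c,u,v); return o+d*(z-o[2])/d[2]
def proj(c,p):
    M=np.array(c['world_to_cam']); q=M[:3,:3]@np.array(p,float)+M[:3,3]
    return np.array([c['cx']+c['fx']*q[0]/-q[2], c['cy']-c['fy']*q[1]/-q[2]])
def tri(c1,p1,c2,p2):
    o1,d1=ray(c1,*p1);o2,d2=ray(c2,*p2)
    A=np.stack([d1,-d2],1);s=np.linalg.lstsq(A,o2-o1,rcond=None)[0]
    a=o1+d1*s[0];b=o2+d2*s[1];return (a+b)/2,np.linalg.norm(a-b)
E
python3 - <<'E'
from h import *
for n in ('scene','side'):
    c=cap(n,n+'0.png'); print(n,[k for k in c],c['fx'],np.linalg.inv(np.array(c['world_to_cam']))[:3,3].round())
    print({k:v for k,v in c.items() if k not in('img','world_to_cam')})
print(sense())
E
```

```text
pics
scene ['img', 'fx', 'fy', 'cx', 'cy', 'world_to_cam'] 485.5175651362595 [ 175. -301.  734.]
{'fx': 485.5175651362595, 'fy': 485.5175651362595, 'cx': 319.9282290357642, 'cy': 235.144565241579}
side ['img', 'fx', 'fy', 'cx', 'cy', 'world_to_cam'] 513.3112463236627 [ 285. -729.  764.]
{'fx': 513.3112463236627, 'fy': 513.3112463236627, 'cx': 315.5474223955463, 'cy': 237.1282946514306}
{'time_s': 0.1, 'joints': array([ 9.08599170e-01,  3.13399280e-01,  1.49838089e+00, -1.47754326e-05,
        1.33099346e+00, -2.23391335e-01]), 'dq': array([-0.00028648, -0.00122735, -0.00336687, -0.0004746 , -0.0020914 ,
        0.00055095]), 'tau': array([ 1.64212659e-03, -4.12895858e+01, -2.60139996e+01, -2.57973752e-04,
        2.98073726e-03, -4.75936440e-05]), 'eef_pos': array([222.91210462, 475.06534551, 230.78217923]), 'ee_rot': array([-2.46521084e-04,  2.17645132e-01,  9.76027790e-01, -5.36615318e-04]), 'force': array([-0.16051058,  0.36257311, -0.247131  ]), 'wrist_torque': array([-0.05681599,  0.00580338, -0.03749787]), 'grip_width': 0.9999631281684115}
```

View pics/scene0.png

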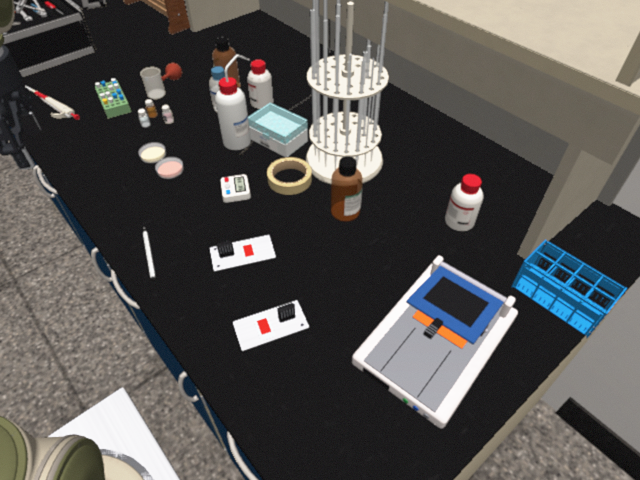

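View pics/side0.png

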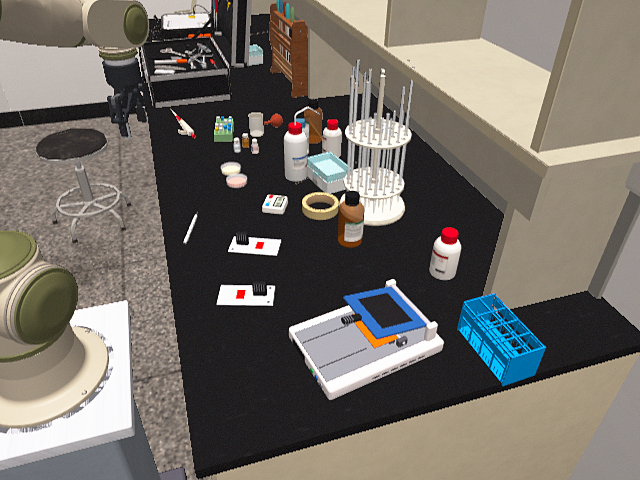

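The carrier look-alikes are A, the plate at scene (242,252) with its handle at (225,249), and B, the plate at (270,325) with its handle at (287,313). I'll measure both and look at a close crop.

Run:
```python
from h import *
S=cap('scene');D=cap('side')
def plate(c,roi):
    x0,y0,x1,y1=roi
    im=c['img'][y0:y1,x0:x1]; m=(im.max(2)>120).astype(np.uint8)
    cs,_=cv2.findContours(m,cv2.RETR_EXTERNAL,cv2.CHAIN_APPROX_NONE); k=max(cs,key=cv2.contourArea)
    k=cv2.convexHull(k)[:,0,:]+[x0,y0]
    w=np.array([onz(c,u,v,4)[:2] for u,v in k],np.float32)
    r=cv2.minAreaRect(w); 
    red=(im[...,2]>150)&(im[...,1]<80); ys,xs=np.nonzero(red)
    print(r,'red',onz(c,xs.mean()+x0,ys.mean()+y0,4)[:2].round(1), 'dist',np.hypot(*r[0]))
    print(cv2.boxPoints(r).round().tolist())
print('A');plate(S,(195,225,290,280));plate(D,(215,225,292,265))
print('B');plate(S,(220,290,325,360));plate(D,(205,275,285,312))
a=cv2.resize(S['img'][250:430,345:525],(540,540),interpolation=cv2.INTER_CUBIC)
b=cv2.resize(S['img'][230:356,200:326],(252,252),interpolation=cv2.INTER_CUBIC)
b2=cv2.resize(D['img'][225:315,205:295],(252,252),interpolation=cv2.INTER_CUBIC)
o=np.zeros((540,800,3),np.uint8);o[:,:540]=a;o[:252,544:796]=b;o[260:512,544:796]=b2
cv2.imwrite('pics/c1.png',o)
cv2.imwrite('pics/c2.png',cv2.resize(D['img'][270:400,280:450],(800,612),interpolation=cv2.INTER_CUBIC)[:600])
```

```text
A
((451.0860595703125, 260.7300720214844), (63.44703674316406, 121.26542663574219), 65.62532043457031) red [462.4 257.2] dist 521.0170857035304
[[383.0, 257.0], [493.0, 207.0], [519.0, 265.0], [409.0, 315.0]]
((448.3395080566406, 256.554443359375), (64.70098876953125, 120.404541015625), 65.94914245605469) red [460.4 254.4] dist 516.5544471707792
[[380.0, 252.0], [490.0, 202.0], [516.0, 262.0], [407.0, 311.0]]
B
((396.0146179199219, 93.7861328125), (62.18324661254883, 121.17153930664062), 71.40422058105469) red [385.   98.9] dist 406.96856919691675
[[329.0, 84.0], [444.0, 45.0], [463.0, 104.0], [349.0, 143.0]]
((393.5578918457031, 89.83438110351562), (62.69875717163086, 119.92936706542969), 72.83041381835938) red [383.2  96.9] dist 403.68060426813406
[[327.0, 78.0], [442.0, 42.0], [460.0, 102.0], [346.0, 137.0]]
```

View pics/c1.png

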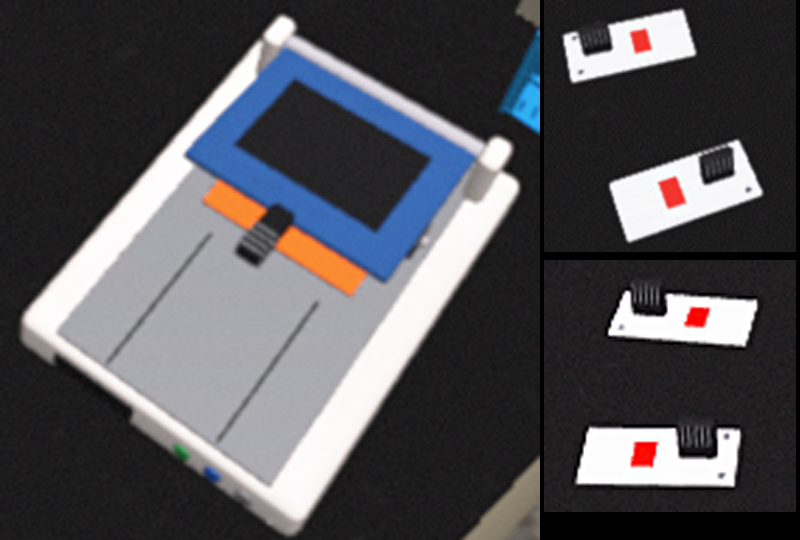

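View pics/c2.png

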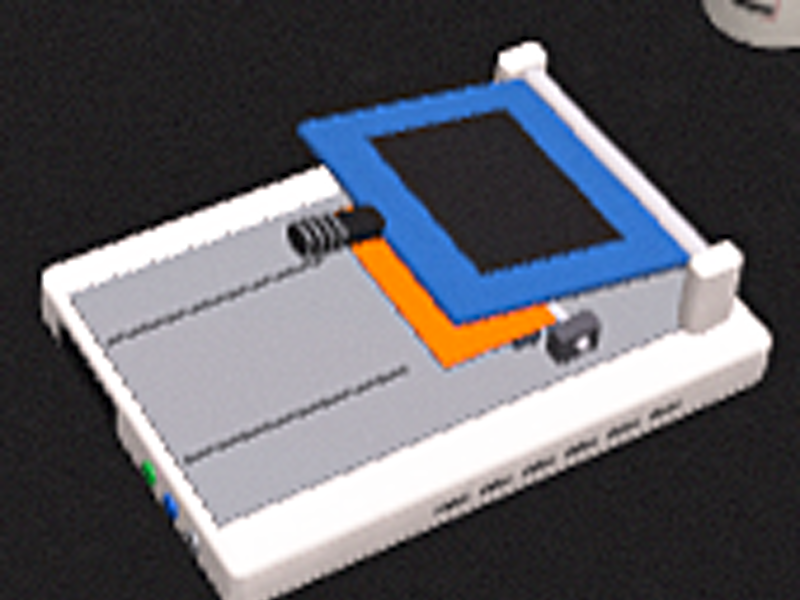

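A is the one farther from the base (519 mm against 405 mm), so I take A: scene pixel (242,252), handle at its robot-side end. Next I fit the reader pose from the deck corners and guide lines at z=35.

```bash
cat > rd.py <<'E'
from h import *
S=cap('scene');D=cap('side')
c1=lambda p:(345+p[0]/3-.33,250+p[1]/3-.33)
c2=lambda p:(280+p[0]/4.706-.4,270+p[1]/4.706-.4)
a=[(58,333),(270,487),(108,363),(218,440)]; b=[(70,295),(218,527),(108,343),(185,460)]
al=[(210,235),(317,302)]; bl=[(325,258),(407,370)]
def fit(c,P,L):
    W=np.array([onz(c,*p,35)[:2] for p in P]); l=np.array([onz(c,*p,35)[:2] for p in L])
    d=(l-W[2:]); th=np.arctan2(*(d.mean(0)[::-1])); e=W[1]-W[0]; th2=np.arctan2(e[0],-e[1])
    print(np.linalg.norm(e),np.linalg.norm(W[3]-W[2]),np.linalg.norm(d,axis=1),np.degrees([th,th2]))
    x=np.array([np.cos(th),np.sin(th)])
    print('origin',W[:2].mean(0)+120*x, 'flines',W[2:].mean(0)+120*x)
fit(S,[c1(p) for p in a],[c1(p) for p in al]); fit(D,[c2(p) for p in b],[c2(p) for p in bl])
# tongue tip / posts by triangulation
for n,p,q in [('tongue',(263,236),(337,231)),('hoodcornerNear',(385,280),(460,323)),('hoodcornerFar',(188,155),(300,125))]:
    print(n,tri(S,c1(p),D,c2(q)))
E
python3 rd.py
```

```text
127.29143623283848 65.51145954185607 [97.56754457 97.97679896] [9.91062809 9.7456622 ]
origin [ 587.57785588 -113.5177893 ] flines [ 590.7715214  -111.81464051]
127.76578145649138 65.1788899645843 [99.96579189 98.06013499] [9.81754373 9.39725276]
origin [ 585.54737858 -115.9207701 ] flines [ 588.22096017 -114.01715381]
tongue (array([ 553.27931116, -117.66824068,   86.44029362]), np.float64(1.3498163215560153))
hoodcornerNear (array([ 581.6861135 , -172.98900733,   83.50201509]), np.float64(1.7252748605529444))
hoodcornerFar (array([558.73676841, -60.64214085,  89.80172569]), np.float64(1.330923402413465))
```

Reader origin is about (587,-114.5) with yaw about 9.7°, and the hood starts at about 0.15 rad. The tongue grip should be near (544,-122,87). I'll fly over there at height.

>>> play_rows --pt "20 -36 0 0 0 0.04 1" --pt "20 -36 0 0 0 0.04 1" --pt "20 -36 0 0 0 0.04 1" --pt "20 -36 0 0 0 0.04 1" --pt "20 -36 0 0 0 0.04 1"

```text
time_s: 0.72
eef_pos: [320.8, 294.3, 230.1]
ee_rot: [-0.001, 0.109, 0.994, 0.0]
force: [1.7, 0.8, -1.1]
grip_width: 0.999
```

>>> play_rows --pt "20 -36 0 0 0 0.04 1" --pt "20 -36 0 0 0 0.04 1" --pt "20 -36 0 0 0 0.04 1" --pt "20 -36 0 0 0 0.04 1" --pt "20 -36 0 0 0 0.04 1"

```text
time_s: 1.13
eef_pos: [419.8, 110.6, 230.9]
ee_rot: [0.001, 0.004, 1.0, 0.001]
force: [-0.2, 1.5, 0.5]
grip_width: 1.001
```

>>> play_rows --pt "20 -36 0 0 0 0.04 1" --pt "20 -36 0 0 0 0.04 1" --pt "20 -36 0 0 0 0.04 1" --pt "20 -36 0 0 0 0.04 1" --pt "20 -36 0 0 0 0.04 1"

```text
time_s: 1.55
eef_pos: [518.7, -72.9, 231.5]
ee_rot: [0.001, -0.1, 0.995, 0.001]
force: [0.8, 1.3, -1.4]
grip_width: 0.998
```

>>> play_rows --pt "1 -13 -25 0.018 -0.107 -0.008 1" --pt "1 -13 -25 0.018 -0.107 -0.008 1" --pt "1 -13 -25 0.018 -0.107 -0.008 1" --pt "1 -13 -25 0.018 -0.107 -0.008 1" --pt "0 0 0 0 0 0 1"

```text
time_s: 1.97
eef_pos: [529.1, -134.1, 135.6]
ee_rot: [0.219, -0.079, 0.972, 0.01]
force: [-1.3, 0.8, -0.9]
grip_width: 0.997
```

Run:
```python
from h import *
W=cap('wrist','w1.png'); s=sense(); print(s['eef_pos'],s['ee_rot'],s['force'])
from scipy.spatial.transform import Rotation as R
print(R.from_quat(s['ee_rot'],scalar_first=True).as_matrix().round(3))
for p in [(544,-122,87),(587-18.8*.986,-114.5-18.8*.168,84),(587+25*.986,-114.5+25*.168,35)]: print(proj(W,p).round())
```

```text
[ 530.13493501 -133.99222232  137.89341943] [ 0.21848884 -0.07895789  0.9725947   0.00937155] [ 0.08339632  0.61866987 -0.21997422]
[[-0.892 -0.158  0.424]
 [-0.149  0.987  0.053]
 [-0.426 -0.016 -0.904]]
[337. 250.]
[336. 275.]
[334. 266.]
```

View pics/w1.png

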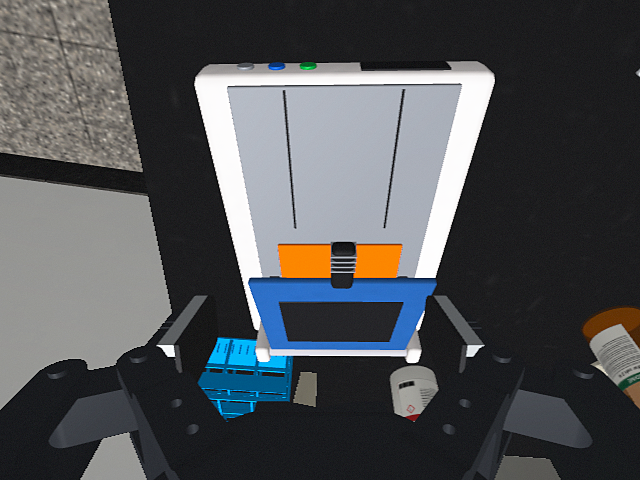

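The wrist view shows the tongue at (342,262) and the hood edge at row 280. That matches the prediction within about 3 mm; the tongue sits about 3 mm further to +y. I'll descend and grip.

>>> play_rows --pt "3 8 -14 0 0 0 1" --pt "5 4 -18 0 0 0 1" --pt "5 2 -18 0 0 0 1" --pt "5 1 -17 0 0 0 1" --pt "0 0 0 0 0 0 1"

```text
time_s: 2.43
eef_pos: [554.4, -117.6, 77.0]
ee_rot: [0.219, -0.081, 0.972, 0.007]
force: [-0.9, 0.7, -0.4]
grip_width: 0.997
```

>>> play_rows --grip_force 30 --pt "0 0 0 0 0 0 -1" --pt "0 0 0 0 0 0 -1" --pt "0 0 0 0 0 0 -1" --pt "0 0 0 0 0 0 -1" --pt "0 0 0 0 0 0 -1"

```text
time_s: 2.85
eef_pos: [557.8, -116.9, 83.7]
ee_rot: [0.221, -0.084, 0.972, 0.006]
force: [-0.3, -0.3, 0.2]
grip_width: 0.299
```

>>> play_rows --pt "0 0 0 0 0 0 -1" --pt "0 0 0 0 0 0 -1" --pt "0 0 0 0 0 0 -1" --pt "0 0 0 0 0 0 -1" --pt "0 0 0 0 0 0 -1"

```text
time_s: 3.27
eef_pos: [557.9, -117.0, 84.7]
ee_rot: [0.222, -0.084, 0.971, 0.006]
force: [1.2, 0.2, -1.3]
grip_width: 0.153
```

>>> play_rows --pt "0 0 0 0 0 0 -0.2" --pt "0 0 0 0 0 0 -0.2" --pt "-5 0 -10 0 0 0 -0.2" --pt "-3 0 -10 0 0 0 -0.2" --pt "0 0 -3 0 0 0 -1"

```text
time_s: 3.68
eef_pos: [550.2, -117.8, 62.3]
ee_rot: [0.223, -0.083, 0.971, 0.005]
force: [-0.2, 0.3, 0.5]
grip_width: 0.273
```

>>> play_rows --pt "0 0 -1 0 0 0 -1" --pt "0 0 -1 0 0 0 -1" --pt "0 0 -1 0 0 0 -1" --pt "0 0 -1 0 0 0 -1" --pt "0 0 -1 0 0 0 -1"

```text
time_s: 4.1
eef_pos: [549.8, -119.2, 57.8]
ee_rot: [0.222, -0.083, 0.971, 0.004]
force: [-6.6, -2.2, 3.5]
grip_width: 0.154
```

Run:
```python
from h import *
s=sense(); print(s['eef_pos'],s['force'],s['grip_width'])
D=cap('side');S=cap('scene')
o=np.hstack([cv2.resize(c['img'][y:y+150,x:x+100],(400,600),interpolation=cv2.INTER_CUBIC) for c,x,y in((D,300,230),(S,385,230))])
cv2.imwrite('pics/g1.png',o)
```

```text
[ 549.7799472  -119.21055017   57.79010045] [-6.55099835 -2.20097965  3.53683269] 0.15353410826996783
```

View pics/g1.png

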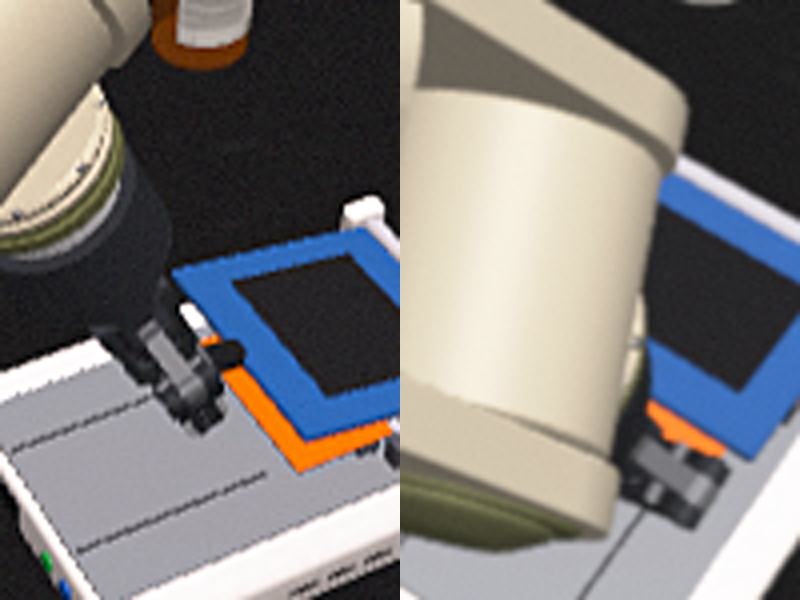

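The tongue is between the fingers and the opening reads 13 mm. Next I compute the lift arc.

```bash
cat > arc.py <<'E'
import numpy as np
r=np.array([.986,.168,0]);H=np.array([685.6,-97.7,65])
def T(a,t): return H+145*(-np.cos(a)*r+np.sin(a)*np.array([0,0,1]))+22*(np.sin(t)*r-np.cos(t)*np.array([0,0,1]))
A=np.linspace(.12,1.24,21);t=np.linspace(.447,-.14,21)
P=np.array([T(a,b) for a,b in zip(A,t)])
for i in range(1,21): print(i,A[i].round(2),P[i].round(),(P[i]-P[i-1]).round(1))
E
python3 arc.py
```

```text
1 0.18 [ 554. -120.   70.] [0.6 0.1 7.8]
2 0.23 [ 555. -120.   78.] [1.  0.2 7.7]
3 0.29 [ 556. -120.   86.] [1.5 0.2 7.6]
4 0.34 [ 558. -119.   93.] [1.9 0.3 7.5]
5 0.4 [ 560. -119.  100.] [2.3 0.4 7.4]
6 0.46 [ 563. -119.  108.] [2.7 0.5 7.2]
7 0.51 [ 566. -118.  115.] [3.1 0.5 7. ]
8 0.57 [ 570. -117.  121.] [3.5 0.6 6.8]
9 0.62 [ 574. -117.  128.] [3.9 0.7 6.6]
10 0.68 [ 578. -116.  134.] [4.2 0.7 6.3]
11 0.74 [ 582. -115.  141.] [4.6 0.8 6.1]
12 0.79 [ 587. -114.  146.] [4.9 0.8 5.8]
13 0.85 [ 592. -114.  152.] [5.2 0.9 5.5]
14 0.9 [ 598. -113.  157.] [5.5 0.9 5.2]
15 0.96 [ 604. -112.  162.] [5.8 1.  4.8]
16 1.02 [ 610. -111.  166.] [6.  1.  4.5]
17 1.07 [ 616. -110.  170.] [6.3 1.1 4.1]
18 1.13 [ 623. -108.  174.] [6.5 1.1 3.7]
19 1.18 [ 629. -107.  177.] [6.7 1.1 3.3]
20 1.24 [ 636. -106.  180.] [6.9 1.2 2.9]
```

>>> play_rows --pt "1 0 8 -0.005 0.029 0 -1" --pt "1 0 8 -0.005 0.029 0 -1" --pt "2 0 8 -0.005 0.029 0 -1" --pt "2 0 7.5 -0.005 0.029 0 -1" --pt "2 0 7 -0.005 0.029 0 -1"

```text
time_s: 4.62
eef_pos: [555.5, -118.1, 94.7]
ee_rot: [0.144, -0.084, 0.986, -0.001]
force: [6.4, 3.9, -8.5]
grip_width: 0.156
```

>>> play_rows --pt "3 0.5 7 -0.005 0.029 0 -1" --pt "3 0.5 7 -0.005 0.029 0 -1" --pt "3.5 0.6 7 -0.005 0.029 0 -1" --pt "4 0.7 6.5 -0.005 0.029 0 -1" --pt "4 0.7 6 -0.005 0.029 0 -1"

```text
time_s: 5.03
eef_pos: [570.2, -115.4, 127.6]
ee_rot: [0.061, -0.085, 0.994, -0.008]
force: [-0.3, -0.8, -5.4]
grip_width: 0.158
```

>>> play_rows --pt "4 0.7 6.5 -0.003 0.02 0 -1" --pt "4.5 0.8 6 -0.003 0.02 0 -1" --pt "5 0.8 6 -0.003 0.02 0 -1" --pt "5 0.9 5.5 -0.003 0.02 0 -1" --pt "5.5 0.9 5 -0.003 0.02 0 -1"

```text
time_s: 5.45
eef_pos: [592.6, -111.3, 154.5]
ee_rot: [0.002, -0.086, 0.996, -0.011]
force: [-3.0, -1.7, -2.3]
grip_width: 0.158
```

>>> play_rows --pt "6 1 4.5 -0.003 0.02 0 -1" --pt "6 1 4.5 -0.003 0.02 0 -1" --pt "6 1 4 -0.003 0.02 0 -1" --pt "6.5 1 3.5 -0.003 0.02 0 -1" --pt "6.5 1 3 0 0 0 -1"

```text
time_s: 5.87
eef_pos: [620.9, -106.2, 173.5]
ee_rot: [-0.048, -0.085, 0.995, -0.013]
force: [-3.8, -1.6, -1.3]
grip_width: 0.159
```

Run:
```python
from h import *
s=sense(); print(s['eef_pos'],s['ee_rot'],s['force'],s['grip_width'])
D=cap('side');S=cap('scene')
m=lambda c:cv2.inRange(c['img'],(110,50,0),(255,160,90))
o=np.hstack([cv2.resize(c['img'][y:y+200,x:x+133],(400,600),interpolation=cv2.INTER_CUBIC) for c,x,y in((D,320,200),(S,400,190))])
cv2.imwrite('pics/g2.png',o)
```

```text
[ 620.90550681 -106.19072069  173.50475011] [-0.04838223 -0.08520948  0.99509965 -0.0132361 ] [-3.7506425  -1.57619018 -1.2745724 ] 0.15886865221092997
```

View pics/g2.png

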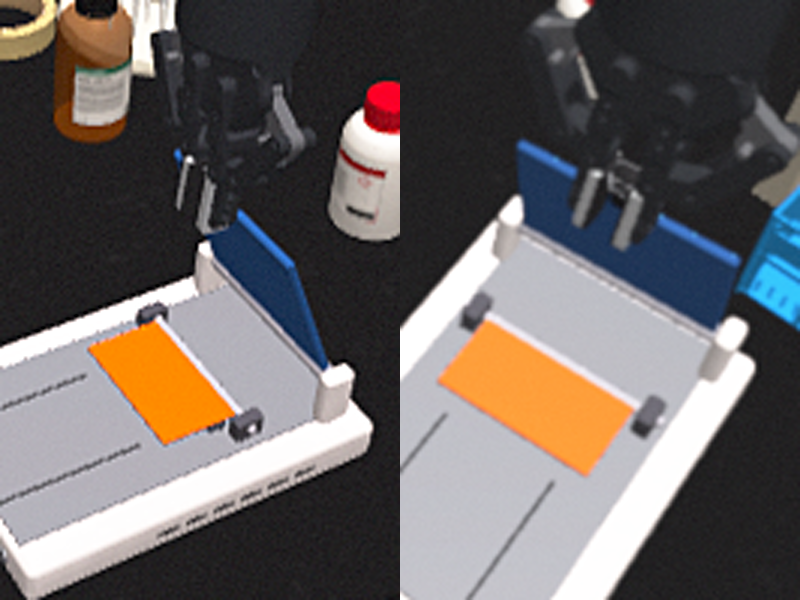

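Run:
```python
from h import *
S=cap('scene');D=cap('side')
d=lambda p:(320+p[0]/3.0075-.33,200+p[1]/3-.33); s=lambda p:(400+(p[0]-400)/3.0075-.33,190+p[1]/3-.33)
for n,p,q in [('top near',(738,262),(293,262)),('lip far',(440,380),(92,345)),('lip near',(588,473),(165,442))]:
    x,e=tri(S,s(p),D,d(q)); print(n,x.round(1),e.round(1))
    v=x-np.array([587,-114.5,0]); r=np.array([.986,.168]); rx=v[:2]@r
    print('reader',rx,v[1]*.986-v[0]*.168,x[2],'ang',np.degrees(np.arctan2(x[2]-65,100-rx)))
```

```text
top near [ 651.6 -161.6  175.7] 1.0
reader 55.8228921768718 -57.286078666272154 175.71987661228087 ang 68.24805533721582
lip far [571.3 -69.9  44.8] 0.3
reader -7.990611561044002 46.660366015639696 44.823594637021074 ang -10.582832639204694
lip near [ 585.8 -159.4   45.2] 3.2
reader -8.746176871770816 -44.05000813638941 45.239504850386595 ang -10.298962297199662
```

The hood is at about 68°, and the flap lip check refines the reader origin to about (588.5,-113.5). I'll release and rise.

>>> play_rows --pt "0 0 0 0 0 0 0.2" --pt "0 0 0 0 0 0 0.2" --pt "0 0 0 0 0 0 0.2" --pt "0 0 0 0 0 0 0.2" --pt "3 0 8 0 0 0 0.2"

```text
time_s: 6.48
eef_pos: [623.4, -106.4, 180.7]
ee_rot: [-0.046, -0.085, 0.995, -0.013]
force: [0.1, 0.7, -1.3]
grip_width: 0.6
```

>>> play_rows --pt "1 0 20 0 0 0 0.5" --pt "1 0 25 0 0 0 0.5" --pt "-5 5 25 0 0 0 1" --pt "-15 28 0 0 0 -0.04 1" --pt "-15 28 0 0 0 -0.04 1"

```text
time_s: 6.9
eef_pos: [591.6, -48.6, 255.9]
ee_rot: [-0.045, -0.041, 0.998, -0.012]
force: [0.3, -0.1, -0.5]
grip_width: 0.998
```

Run:
```python
from h import *
s=sense(); print(s['eef_pos'],s['ee_rot'],s['force'],s['grip_width'])
S=cap('scene')
for n,p in [('bottle',(346,217)),('rack left',(307,165)),('tape',(290,180)),('timer',(235,192))]: print(n,onz(S,*p,0).round())
```

```text
[591.63801433 -48.6368543  255.94225504] [-0.04469433 -0.04086965  0.99809334 -0.01190708] [ 0.34119215 -0.14109894 -0.48090287] 0.997877263680925
bottle [672. 201.   0.]
rack left [716. 383.   0.]
tape [654. 368.   0.]
timer [538. 416.   0.]
```

>>> play_rows --pt "-15 28 0 0.003 -0.019 -0.046 1" --pt "-15 28 0 0.003 -0.019 -0.046 1" --pt "-15 28 0 0.003 -0.019 -0.046 1" --pt "-15 28 0 0.003 -0.019 -0.046 1" --pt "-15 28 0 0.003 -0.019 -0.046 1"

```text
time_s: 7.37
eef_pos: [513.8, 98.6, 260.5]
ee_rot: [0.007, 0.081, 0.997, -0.0]
force: [0.3, 0.8, -0.0]
grip_width: 0.999
```

>>> play_rows --pt "-15 28 -15 0 0 -0.046 1" --pt "-15 28 -15 0 0 -0.046 1" --pt "-15 28 -15 0 0 -0.046 1" --pt "-15 28 -15 0 0 -0.046 1" --pt "-15 28 -15 0 0 -0.046 1"

```text
time_s: 7.78
eef_pos: [436.7, 245.1, 190.9]
ee_rot: [0.015, 0.201, 0.98, 0.0]
force: [1.6, 0.1, -1.1]
grip_width: 0.999
```

>>> play_rows --pt "-10 20 -15 0 0 -0.04 1" --pt "0 0 -15 0 0 0 1" --pt "0 0 -10 0 0 0 1" --pt "0 0 0 0 0 0 1" --pt "0 0 0 0 0 0 1"

```text
time_s: 8.2
eef_pos: [422.9, 272.1, 150.3]
ee_rot: [0.015, 0.218, 0.976, 0.001]
force: [-0.2, 0.4, 0.9]
grip_width: 1.0
```

Run:
```python
from h import *
from scipy.spatial.transform import Rotation as R
s=sense(); print(s['eef_pos'],s['ee_rot'],s['grip_width'])
print(R.from_quat(s['ee_rot'],scalar_first=True).as_matrix().round(3))
W=cap('wrist','w2.png')
im=W['img'];m=((im.max(2)>120)&(im.min(2)>100)).astype(np.uint8)
n,l,st,ce=cv2.connectedComponentsWithStats(m)
for i in np.argsort(-st[1:,4])[:6]+1: print(st[i],ce[i].round())
for p in [(422.3,270.8,40),(504.5,234.2,4)]: print(proj(W,p).round())
```

```text
[422.88656463 272.08751416 150.33550145] [1.47653460e-02 2.18211778e-01 9.75789393e-01 8.15035510e-04] 1.000052574825954
[[-0.904  0.426  0.029]
 [ 0.426  0.905 -0.005]
 [-0.028  0.008 -1.   ]]
[ 284  180   73  130 7621] [321. 244.]
[  70  203  102  129 6602] [123. 258.]
[ 484  229   94   71 3733] [527. 259.]
[ 297    1  173   31 2371] [382.  16.]
[ 494  433   67   47 2060] [525. 461.]
[ 81 441  54  39 855] [104. 469.]
[316. 228.]
[318. 310.]
```

View pics/w2.png

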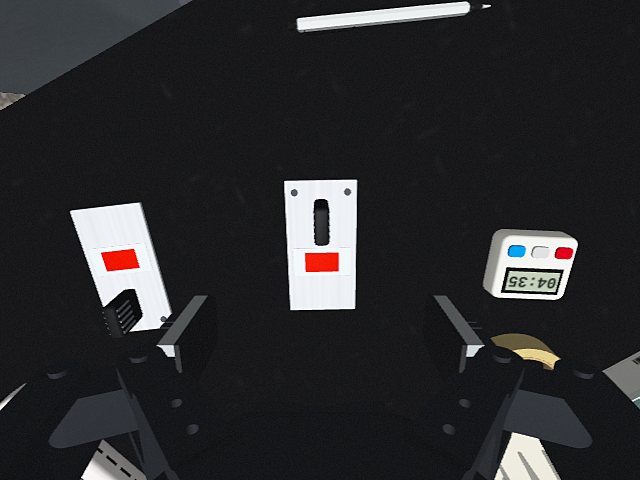

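The view shows carrier A's handle at (321,222), centred between the fingers and aligned, with the front edge at row 310. I'll descend.

>>> play_rows --pt "0 0 -30 0.005 0.029 0 1" --pt "1 1 -32 0 0 0 1" --pt "0 0 -30 0 0 0 1" --pt "0 0 -20 0 0 0 1" --pt "0 0 -10 0 0 0 1"

```text
time_s: 8.67
eef_pos: [430.5, 273.2, 32.4]
ee_rot: [0.007, 0.22, 0.976, 0.005]
force: [0.1, 0.4, -0.3]
grip_width: 0.999
```

>>> play_rows --pt "0 0 -4 0 0 0 1" --pt "0 0 -2 0 0 0 1" --pt "0 0 0 0 0 0 1"

```text
time_s: 8.92
eef_pos: [431.9, 272.5, 26.4]
ee_rot: [0.007, 0.221, 0.975, 0.005]
force: [-0.8, 0.4, 0.7]
grip_width: 1.001
```

>>> play_rows --pt "-5 0 -6 0 0.01 0 1" --pt "-5 0 -6 0 0 0 1" --pt "-1 0 -2 0 0 0 1" --pt "0 0 0 0 0 0 1"

```text
time_s: 9.25
eef_pos: [421.8, 273.0, 14.2]
ee_rot: [0.004, 0.221, 0.975, 0.005]
force: [-0.2, -0.5, 0.5]
grip_width: 0.997
```

>>> play_rows --grip_force 60 --pt "0 0 -1 0 0 0 -1" --pt "0 0 0 0 0 0 -1" --pt "0 0 0 0 0 0 -1" --pt "0 0 0 0 0 0 -1" --pt "0 0 0 0 0 0 -1"

```text
time_s: 9.67
eef_pos: [422.0, 273.3, 13.8]
ee_rot: [0.005, 0.221, 0.975, 0.006]
force: [0.5, 0.4, -0.2]
grip_width: 0.297
```

>>> play_rows --pt "0 0 0 0 0 0 -1" --pt "0 0 0 0 0 0 -1" --pt "0 0 0 0 0 0 -1" --pt "0 0 0 0 0 0 -1" --pt "0 0 0 0 0 0 -1"

```text
time_s: 10.08
eef_pos: [422.3, 273.3, 14.2]
ee_rot: [0.005, 0.221, 0.975, 0.006]
force: [0.3, -0.3, 1.5]
grip_width: 0.127
```

>>> play_rows --pt "0 0 12 0 0 0 -1" --pt "0 0 20 0 0 0 -1" --pt "0 0 25 0 0 0 -1" --pt "0 0 25 0 0 0 -1" --pt "0 -10 15 0 0 0 -1"

```text
time_s: 10.5
eef_pos: [418.7, 262.8, 110.2]
ee_rot: [0.0, 0.22, 0.975, 0.003]
force: [0.9, -0.6, -0.6]
grip_width: 0.127
```

>>> play_rows --pt "3 -28 0 0 0 0.04 -1" --pt "3 -28 0 0 0 0.04 -1" --pt "3 -28 0 0 0 0.04 -1" --pt "3 -28 0 0 0 0.04 -1" --pt "3 -28 0 0 0 0.04 -1"

```text
time_s: 10.92
eef_pos: [434.0, 121.2, 113.6]
ee_rot: [0.003, 0.114, 0.993, 0.005]
force: [1.5, -0.4, -1.1]
grip_width: 0.125
```

>>> play_rows --pt "3 -28 0 0 0 0.04 -1" --pt "3 -28 0 0 0 0.04 -1" --pt "3 -28 0 0 0 0.04 -1" --pt "3 -28 0 0 0 0.04 -1" --pt "0 -20 0 0 0 0.04 -1"

```text
time_s: 11.33
eef_pos: [445.0, -18.2, 113.0]
ee_rot: [0.002, 0.01, 1.0, 0.006]
force: [0.9, 1.2, -0.6]
grip_width: 0.13
```

>>> play_rows --pt "2 -28 0 0 0 0.04 -1" --pt "2 -28 0 0 0 0.04 -1" --pt "2 -28 0 0 0 0.04 -1" --pt "2 -24 0 0 0 0.04 -1" --pt "0 -8 0 0 0 0.02 -1"

```text
time_s: 11.75
eef_pos: [451.8, -141.9, 112.0]
ee_rot: [0.001, -0.084, 0.996, 0.006]
force: [-0.6, 0.8, -1.6]
grip_width: 0.126
```

>>> play_rows --pt "0 0 0 0 0 0 -1" --pt "0 0 0 0 0 0 -1"

```text
time_s: 11.92
eef_pos: [451.4, -143.7, 111.4]
ee_rot: [0.001, -0.083, 0.997, 0.006]
force: [0.3, 0.9, -1.7]
grip_width: 0.128
```

```bash
cat > look.py <<'E'
from h import *
import sys
from scipy.spatial.transform import Rotation as R
s=sense(); print(s['eef_pos'].round(1),s['ee_rot'].round(4),s['force'].round(1),s['grip_width'].round(3))
print(R.from_quat(s['ee_rot'],scalar_first=True).as_matrix().round(3))
W=cap('wrist'); D=cap('side'); S=cap('scene')
o=np.zeros((600,800,3),np.uint8)
o[:300,:400]=cv2.resize(W['img'],(400,300),interpolation=cv2.INTER_AREA)
o[:300,400:]=cv2.resize(S['img'][220:430,290:570],(400,300),interpolation=cv2.INTER_CUBIC)
o[300:,:]=cv2.resize(D['img'][270:390,190:510],(800,300),interpolation=cv2.INTER_CUBIC)
cv2.imwrite('pics/'+sys.argv[1],o)
cv2.imwrite('pics/raw_w.png',W['img'])
# lip point and deck lines in wrist view
r=np.array([.986,.168,0]);y=np.array([-.168,.986,0]);O=np.array([588.5,-113.5,0])
for x,yy,z in [(-10,0,43),(-120,33,35),(-60,33,35),(-120,-33,35)]: print((x,yy,z),proj(W,O+x*r+yy*y+[0,0,z]).round())
E
python3 look.py p1.png
```

```text
Traceback (most recent call last):
  File "look.py", line 4, in <module>
    s=sense(); print(s['eef_pos'].round(1),s['ee_rot'].round(4),s['force'].round(1),s['grip_width'].round(3))
                                                                                    ^^^^^^^^^^^^^^^^^^^^^
AttributeError: 'float' object has no attribute 'round'
```

```bash
sed -i "s/s\['grip_width'\].round(3)/s['grip_width']/" look.py; python3 look.py p1.png
```

```text
[ 451.4 -143.7  111.4] [ 7.000e-04 -8.280e-02  9.965e-01  6.300e-03] [ 0.3  0.9 -1.7] 0.12814500686013508
[[-0.986 -0.165  0.   ]
 [-0.165  0.986  0.013]
 [-0.002  0.013 -1.   ]]
(-10, 0, 43) [328. 416.]
(-120, 33, 35) [377. 274.]
(-60, 33, 35) [373. 351.]
(-120, -33, 35) [279. 274.]
```

View pics/p1.png

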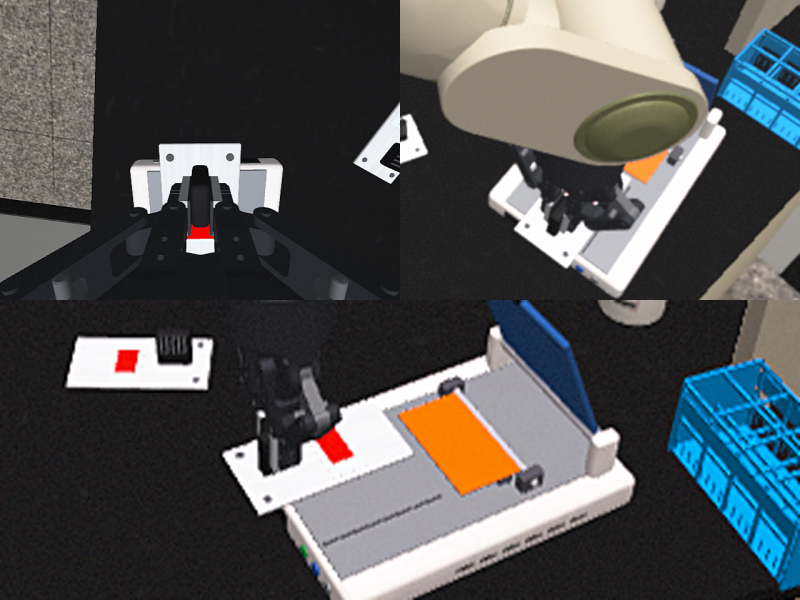

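The carrier is held level, still about 60 mm above the deck. I'll measure its pose in the grip from the side-view corners: front (380,403) and (413,455), rear (225,455) and (260,513).

Run:
```python
from h import *
D=cap('side');S=cap('scene')
d=lambda p:(190+p[0]/2.5-.3,270+(p[1]-300)/2.5-.3); s=lambda p:(290+(p[0]-400)/1.4286-.15,220+p[1]/1.4286-.15)
P=[onz(D,*d(p),101)[:2] for p in [(380,403),(413,455),(225,455),(260,513)]]
P=np.array(P);print(P.round(1))
f=P[:2].mean(0);b=P[2:].mean(0);v=f-b;print('front',f,'rear',b,'len',np.linalg.norm(v),'yaw',np.degrees(np.arctan2(v[1],v[0])))
for p,q in [((513,222),(225,455)),((570,267),(260,513))]: print(tri(S,s(p),D,d(q)))
O=np.array([587.5,-114.5]);r=np.array([.986,.168]);y=np.array([-.168,.986])
print('edge in reader',(f-O)@r,(f-O)@y)
t=np.array([451.4,-143.7]);print('tcp in reader',(t-O)@r,(t-O)@y)
```

```text
[[ 537.3 -107.9]
 [ 541.8 -162.4]
 [ 417.2 -123.8]
 [ 426.5 -180.6]]
front [ 539.5667858  -135.14754414] rear [ 421.83562599 -152.19551936] len 118.95906627487739 yaw 8.239403618431357
(array([ 422.60382375, -111.52946374,   89.94141219]), np.float64(6.692791941911869))
(array([ 428.00019157, -180.85976675,  102.7437038 ]), np.float64(3.9737849843982933))
edge in reader -50.73093661429492 -12.305698539728608
tcp in reader -139.1002 -5.926399999999982
```

>>> play_rows --pt "8 5 -5 0 0 0 -1" --pt "8 6 -10 0 0 0 -1" --pt "0 0 -14 0 0 0 -1" --pt "0 0 -12 0 0 0 -1" --pt "0 0 -5 0 0 0 -1"

```text
time_s: 12.58
eef_pos: [471.2, -127.9, 64.5]
ee_rot: [0.003, -0.085, 0.996, 0.005]
force: [0.3, 0.7, -1.9]
grip_width: 0.132
```

>>> play_rows --pt "0 0 -3 0 0 0 -1" --pt "0 0 0 0 0 0 -1"

```text
time_s: 12.75
eef_pos: [471.3, -126.5, 60.1]
ee_rot: [0.002, -0.086, 0.996, 0.006]
force: [-0.2, -0.2, -2.3]
grip_width: 0.131
```

>>> play_rows --pt "-1 -3 -1 0 0 0 -1" --pt "0 -2 -1 0 0 0 -1" --pt "0 0 0 0 0 0 -1"

```text
time_s: 13.0
eef_pos: [470.9, -131.9, 58.9]
ee_rot: [0.003, -0.086, 0.996, 0.005]
force: [-0.2, 0.7, -1.9]
grip_width: 0.13
```

```bash
python3 look.py p2.png
python3 - <<'E'
import cv2,numpy as np
a=cv2.imread('pics/raw_w.png');b=cv2.imread('pics/p2.png')
o=np.zeros((600,800,3),np.uint8);o[:300]=b[300:];o[300:,:400]=cv2.resize(a[180:420,160:480],(400,300));o[300:,400:]=b[:300,400:]
cv2.imwrite('pics/p2b.png',o)
E
```

```text
[ 470.9 -131.9   58.9] [ 0.0027 -0.0859  0.9963  0.0054] [-0.2  0.7 -1.9] 0.1301001780125154
[[-0.985 -0.171  0.004]
 [-0.171  0.985  0.011]
 [-0.006  0.01  -1.   ]]
(-10, 0, 43) [315. 455.]
(-120, 33, 35) [380. 275.]
(-60, 33, 35) [374. 374.]
(-120, -33, 35) [251. 275.]
```

View pics/p2b.png

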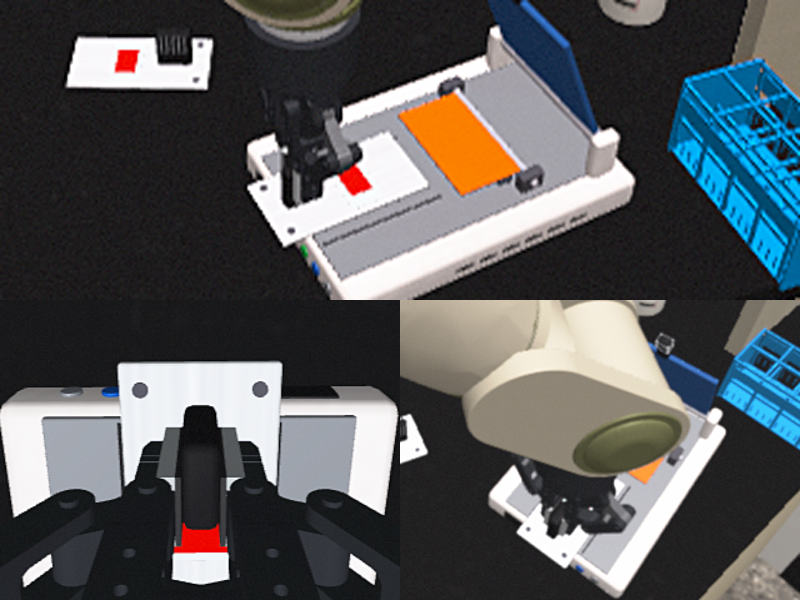

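The carrier is centred on the deck: the deck spans columns 42 to 356 of the crop and the carrier 118 to 282. It is about 10 mm above the deck with its front edge about 20 mm short of the lip. I'll lower it to contact.

>>> play_rows --pt "0 0 -4 0 0 0 -1" --pt "0 0 -3 0 0 0 -1" --pt "0 0 -1 0 0 0 -1"

```text
time_s: 13.4
eef_pos: [471.1, -131.8, 50.9]
ee_rot: [0.003, -0.086, 0.996, 0.005]
force: [-0.3, 0.1, -1.8]
grip_width: 0.127
```

>>> play_rows --pt "0 0 -1 0 0 0 -1" --pt "0 0 -1 0 0 0 -1"

```text
time_s: 13.57
eef_pos: [471.0, -131.6, 48.9]
ee_rot: [0.003, -0.086, 0.996, 0.005]
force: [-8.0, 3.8, 21.8]
grip_width: 0.129
```

>>> play_rows --pt "0 0 0.3 0 0 0 -1" --pt "3 0.5 0 0 0 0 -1" --pt "4 0.7 0 0 0 0 -1"

```text
time_s: 13.82
eef_pos: [478.1, -130.4, 49.4]
ee_rot: [0.003, -0.086, 0.996, 0.005]
force: [0.1, 0.9, -1.9]
grip_width: 0.127
```

>>> play_rows --pt "5 0.9 -0.3 0 0 0 -1" --pt "5 0.9 -0.1 0 0 0 -1" --pt "4 0.7 0 0 0 0 -1"

```text
time_s: 14.07
eef_pos: [493.6, -127.8, 49.1]
ee_rot: [0.003, -0.086, 0.996, 0.005]
force: [-0.9, -0.1, 0.6]
grip_width: 0.125
```

>>> play_rows --pt "4 0.7 0 0 0 0 -1" --pt "4 0.7 0 0 0 0 -1" --pt "4 0.7 0 0 0 0 -1" --pt "2 0.3 0 0 0 0 -1"

```text
time_s: 14.4
eef_pos: [509.8, -125.0, 49.1]
ee_rot: [0.003, -0.086, 0.996, 0.005]
force: [-3.4, 0.1, 3.1]
grip_width: 0.131
```

```bash
python3 look.py p3.png
python3 - <<'E'
from h import *
D=cap('side')
cv2.imwrite('pics/p3b.png',cv2.resize(D['img'][280:370,280:410],(800,554),interpolation=cv2.INTER_CUBIC))
E
```

```text
[ 509.8 -125.    49.1] [ 0.0028 -0.086   0.9963  0.005 ] [-3.4  0.1  3.1] 0.13085252630705346
[[-0.985 -0.171  0.005]
 [-0.171  0.985  0.01 ]
 [-0.006  0.009 -1.   ]]
(-10, 0, 43) [315. 414.]
(-120, 33, 35) [388. 204.]
(-60, 33, 35) [380. 321.]
(-120, -33, 35) [242. 203.]
```

View pics/p3b.png

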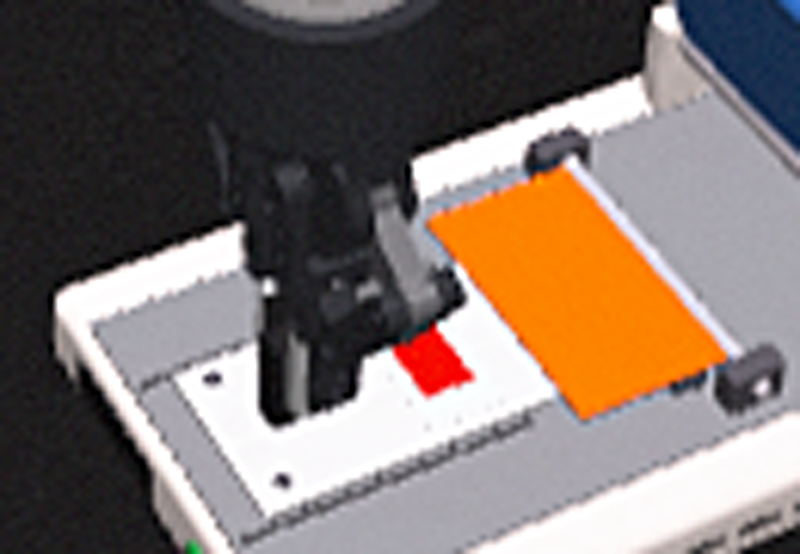

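The carrier is flat, with its front under the flap and the flap at rest. Its rear corners are at (175,370) and (265,515). I'll measure the insertion from those.

Run:
```python
from h import *
D=cap('side')
d=lambda p:(280+p[0]/6.154-.42,280+p[1]/6.154-.42)
O=np.array([586.3,-115.6]);r=np.array([.986,.168]);y=np.array([-.168,.986])
for n,p,z in [('rear far',(175,370),39),('rear near',(265,515),39),('plate near edge at flap',(555,402),39),('deck front far',(95,322),35),('guide far start',(142,385),35),('guide near start',(245,540),35),('guide near end',(530,425),35),('lip near',(583,420),44),('lip far',(428,218),44)]:
    q=onz(D,*d(p),z)[:2]-O; print(n,(q@r).round(1),(q@y).round(1))
```

```text
rear far -107.5 31.8
rear near -109.1 -29.5
plate near edge at flap -11.4 -31.2
deck front far -119.2 63.8
guide far start -117.5 34.2
guide near start -116.9 -32.0
guide near end -20.8 -32.6
lip near -10.4 -44.5
lip far -9.3 48.4
```

Front edge is at about +11.7 mm (about 21 mm under the lip), offset under 1 mm and yaw within about 1.5°. I'll press it down.

>>> play_rows --pt "0 0 -0.7 0 0 0 -1" --pt "0 0 -0.7 0 0 0 -1" --pt "0 0 -0.7 0 0 0 -1"

```text
time_s: 14.9
eef_pos: [509.3, -125.1, 49.0]
ee_rot: [0.003, -0.086, 0.996, 0.005]
force: [-2.7, 1.8, 7.7]
grip_width: 0.131
```

>>> play_rows --pt "0 0 -0.7 0 0 0 -1" --pt "0 0 -0.7 0 0 0 -1"

```text
time_s: 15.07
eef_pos: [509.3, -125.1, 49.0]
ee_rot: [0.004, -0.086, 0.996, 0.005]
force: [-2.6, 1.0, 7.2]
grip_width: 0.126
```

>>> play_rows --pt "0 0 -1.5 0 0 0 -1" --pt "0 0 -1.5 0 0 0 -1" --pt "0 0 -1.5 0 0 0 -1"

```text
time_s: 15.32
eef_pos: [509.3, -125.0, 48.9]
ee_rot: [0.004, -0.086, 0.996, 0.004]
force: [-5.6, 3.3, 16.3]
grip_width: 0.129
```

Run:
```python
from h import *
D=cap('side');S=cap('scene');s=sense();print(s['eef_pos'],s['force'],s['grip_width'],s['time_s'],abs(s['dq']).max())
o=np.hstack([cv2.resize(c['img'][y:y+140,x:x+100],(400,560),interpolation=cv2.INTER_CUBIC) for c,x,y in((D,320,240),(S,430,220))])
cv2.imwrite('pics/f.png',o)
```

```text
[ 509.30408507 -125.04180024   48.87503768] [-5.24284518  3.09443925 16.475393  ] 0.12775601795910566 15.4167 0.0016166003733767576
```

View pics/f.png

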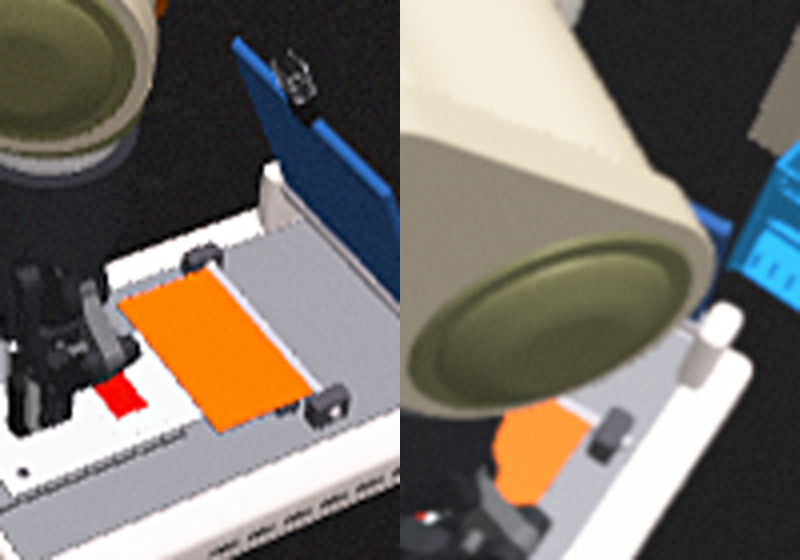

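The hood is still up with its far top corner at (237,40), and the flap is level. I'll check the hood angle once more and hand in if it is good.

Run:
```python
from h import *
D=cap('side')
o,d=ray(D,320+237/4-.4,240+40/4-.4)
O=np.array([586.3,-115.6,0]);r=np.array([.986,.168,0]);y=np.array([-.168,.986,0])
p=o+d*((60-(o-O)@y)/(d@y)); rx=(p-O)@r
a=np.degrees(np.arctan2(p[2]-65,100-rx)); print(p,rx,a,np.hypot(p[2]-65,100-rx))
if 62<a<78: print(ctrl.finish_job())
```

```text
[629.86253799 -47.32565276 175.69838458] 54.42275279097758 67.62183014642272 119.71389982940282
the job is handed in; nothing more can be done
None
```

I handed the job in with the hood up and the carrier gripped and pressed flat on the deck under the flap. The hand-in reports no verdict, so these are my own last checks:

| Check | Measured | Required |
|---|---|---|
| Hood angle | about 68° | 60 to 80° |
| Front edge past the flap lip | about 21 mm | 12 mm or more |
| Sideways offset | about 1 mm | within 15 mm |
| Yaw | within about 1.5° | within 8.5° |
| Force on the tool, upward | about 16 N | over 4 N on the deck |
| Flap | level by eye in the side view | under 0.05 rad |

- **Carrier:** I took the one farther from the base (519 mm against 405 mm). It was still gripped at hand-in; I set 60 N, and the opening held at about 11 mm.
- **Bottle, tape and timer:** the arm passed well clear of them, but I did not re-measure their positions at the end.
- **First grip on the tongue:** it sat about 15 mm too high, because the arm drifted while the fingers closed. I opened, lowered and regripped before lifting.
- **Camera disagreement:** the scene and side cameras differed by 3 to 5 mm in position. I made the final insertion check relative to the reader in the side camera alone.

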